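# Seat the spring-loaded filter collar in the air-filter box

## Robot

A 6-joint arm with a two-finger parallel gripper is mounted at the origin on the work surface. World frame = base frame: x ahead of the robot, y to its left, z up, the work surface at z = 0. Lengths are in m, angles in rad, forces in N, time in s.
With the tool pointing down it reaches from about 0.3 to 0.775 m from the base axis. Payload 14.6 kg.
Tool frame: the origin (TCP) lies midway between the tips of the shut fingers; the grasp point (between the pads) lies 19 mm behind it (ctrl.pinch_z is the distance from the TCP to the grasp point, in m); z points along the fingers, y is the line along which they close (so a half turn about z gives the same grasp; the last joint's range is limited). The gripper opens to 94 mm and grips with 3 to 60 N. Pads are 16 mm wide; open, the fingers measure 119 mm over their backs; the gripper's body (75 mm by 177 mm) begins 78 mm behind the grasp point.
Start: joints at [1.282, 0.3, 1.521, -0, 1.321, -0.067], TCP at [0.121, 0.537, 0.205] pointing down, gripper open.
Joint ranges: [-3.03, 3.03], [-0.79, 2.21], [0.23, 2.52], [-1.04, 4.18], [0, 3.07], [-2.55, 2.55]. Speed limits (rad/s): [2.22, 2.22, 2.57, 3.14, 3.14, 3.14].

## Interface

Orientations are given as [roll, pitch, yaw] about the fixed x, y, z axes, in that order (R = Rz(yaw) Ry(pitch) Rx(roll)).
In Python, from station import ctrl gives the robot as it stands.
- The arm moves only by the tool jog_arm, never from a script. Its argument "motion" is a list of rows, each a list of 7 numbers: the shift along the tool's x, y, z in m, then the turn, a rotation vector about the tool's x, y, z in rad, then the opening, from -1 (shut) to 1 (fully open). In form: [[tx, ty, tz, rx, ry, rz, gripper], ...]. A call has 1 to 5 rows; each row shifts and turns the commanded pose from where the row before left it, along the tool's axes as they then stand; what a row does not reach is not made up. A row lasts 1/10 s, in which the tool goes at most 50 mm and 8.59 degrees, less where a joint would pass 70% of its speed; a pose out of reach is approached as far as the arm can. A call is refused whole if a number of a shift passes 0.05 or a number of a turn 0.15, either way. A call with a gripper value outside its range is refused whole. The fingers move at their own pace and stop on an object; "squeeze" is the grip in N (left out, the last holds). Time passes only in rows, so rows that do not move let the fingers close. It gives the time, the measured TCP pose, the force, the opening and the grip force at its end, in the units of the state.
- ctrl.get_obs(): the state, without advancing time (a new reading comes with each control period).
- ctrl.camera(name): name is "scene" or "top" or "wrist"; returns the picture (480x640x3 uint8, red, green, blue); there is no depth.
- ctrl.camera_model(name): a dict with "intrinsics" (3x3 intrinsics, pixels), "rvec" (rotation vector, rad) and "tvec" (3), from world to camera coordinates, as OpenCV has them. Camera axes: x right, y down, z forward; pixel columns grow to the right and rows downward; lengths in m; the calibration is good to about 2 mm. The wrist camera is an equidistant fisheye: a pixel r from the principal point sees the ray r / f radians off the axis. A picture is of the moment at which its call begins: read the wrist's pose just before it. camera_model takes no time and is no camera call; for the wrist camera it gives the pose at the moment of the call.
- ctrl.hand_in(): hands the job in; it is judged then, once.
The state is a dict: "time_s": time; "qpos": joint angles; "joint_vel": joint speeds; "tau": joint torques, N m; "ee_pos": TCP position; "eef_rot": TCP orientation; "force": force on the tool from outside, world axes, zero at the start; "moment": the same for the moment, N m; "grip_width": finger opening in m; "grip_force": force on a finger pad.
Only numpy, scipy, OpenCV 4.12 (cv2) and the standard library are available. Lean on these libraries where they do the work, as an engineer would, in place of code of your own. Each camera call takes 0.05 s, during which the arm holds its last target. There are 200 camera calls.

## Task

Lock the filter collar of the air line: swing the latch lever on the grey filter box fully clear of the lid, then raise the lid until it stands upright by itself. Turn the knurled collar inside until its hidden keyway drops over the pin (less than a third of a turn clockwise, seen from above) and push it down fully home, flat on its flange. A spring pushes it back up, so the program finishes while still holding it pushed home, not letting go; leave the other things on the bench where they are.

Things in the scene. Friction and masses are not known exactly. Their poses are not given: they have to be found in the camera images.
- box: Grey painted sheet-steel filter box fixed to the bench, 190 (x) by 200 (y) by 85 mm high without the lid, walls and floor 4 mm. Origin: centre of its underside, on the bench (z=0); its x axis points from the latch side (nearest the robot) to the hinge side, y to the left, z up. A brass pipe stub sticks out 50 mm from its +y side.
- latch (a joint): Latch lever on a bracket outside the box's latch side, turning about a vertical axis. 0 rad: points along the box's +x, over the lid's edge, so the lid cannot rise; grows as it swings clockwise seen from above (towards the box's -y), fully clear at 1.57 (parallel to the front), stop at 1.75. Starts at 0 to 0.2. Light friction; stays where it is left.
- latch_pivot (a point): The latch lever's turning axis, at the height of its bar (95 mm above the bench). In the box frame at x = -115, y = -75 mm. The bar is 14 mm wide, 5 mm thick and reaches 54 mm from the axis, about 1 mm above the lid.
- latch_post (a point): Grip point on the latch lever's upright steel post: 12 mm diameter, 32 mm tall above the bar, 46 mm from the pivot axis; this point is 8 mm below the post's top (121 mm above the bench) and 24 mm above the bar. Standing free, at least 25 mm clear round about.
- lid (a joint): Lid hinge, on the box's far (+x) rim along the box's y. 0 rad closed, grows as the lid rises, 1.57 upright, stop at 1.8. A stiff hinge: the lid stays at any angle; it takes about 6 N at the handle to lift it. Its outer face and handle face away from the box when it is upright.
- lid_hinge (a point): Centre of the hinge axis, in the box frame at x = 95, y = 0, z = 85 mm. The lid is a 6 mm plate, 188 mm from hinge to free edge and 200 mm wide; closed, its underside is level with this axis.
- lid_handle (a point): Centre of the lid's T-handle: a round steel bar 14 mm in diameter, 30 mm long, parallel to the hinge, on a 10 mm stem. 155 mm from the hinge towards the free edge, 34 mm above the lid's underside (28 mm above its upper face).
- collar: Loose knurled aluminium collar (a closed cap) inside the box, 54 mm diameter, 45 mm tall, about 180 g, axis vertical. Origin: centre of its underside, z up. It sits over a fixed 30 mm spigot with 2 mm play all round, held up by a spring: at first its underside is 14.5 mm above the flange. The bearings of pin and keyway can neither be seen nor read from this frame.
- collar_top (a point): Centre of the collar's flat top: 72.5 mm above the bench at first, 58 when home. Pressed down 2.5 mm the collar meets a pin on the spigot and stops; turned clockwise from above, 0.5 to 1.9 rad from its start, its one inner keyway comes over the pin (about 0.15 rad play either way) and it goes down 14.5 mm in all. The spring's push grows from 1 N to 8 N; let go, it springs up.
- port (a point): Centre of the top face of the flange (80 mm steel disc on the box's floor) on which the collar's underside rests when home; in the box frame at x = -10, y = 0, z = 13 mm. Axes as the box.
- brush: Bystander: wooden bench brush about 240 mm long, lying on the bench. Leave alone.
- hammer: Bystander: hammer about 270 mm long, lying on the bench. Leave alone.
- offcut: Bystander: 50 mm piece of square steel tube, 50 mm across. Leave alone.
- can: Bystander: grey can, 66 mm in diameter, 150 mm tall, standing. Leave alone.

How it is judged:
By the outcome, as a careful person would: the job done as asked, in the order asked, and still so for the second after the job is handed in, while the arm keeps its last pose, push and grip.
It also fails if it takes over 64 s, if anything falls off the work surface, if the arm or the gripper's body presses on something with over 40 N, if the wrist force passes 120 N, or if a joint passes its speed limit or range.

## Working session

There is one attempt and no reset: what is moved stays moved. The work goes in short steps, Python scripts to look and compute and a tool call to move; the robot and the scene stay as the last step left them, time stands still between calls to the robot, and variables do not carry over. Pictures are saved under pics/ and viewed, at most 10 in all, crops included, and the job is handed in when it is done.

Besides the shell and the picture viewer there is one more tool, called after "Call:" in YAML: its name, and indented under it one key for each argument. jog_arm: Moves the arm, as the interface text tells. Its arguments: {"type":"object","properties":{"motion":{"type":"array"},"squeeze":{"type":"number"}},"required":["motion"]}

```bash
ls; mkdir -p pics; python3 - <<'E'
from station import ctrl
import cv2
for n in("scene","top"):
    im=ctrl.camera(n); cv2.imwrite(f"pics/{n}0.png",im[:,:,::-1]); print(n,ctrl.camera_model(n))
o=ctrl.get_obs();print(o, ctrl.pinch_z)
E
```

```text
pics
scene {'intrinsics': array([[511.00804192,   0.        , 316.90876504],
       [  0.        , 511.00804192, 232.25837766],
       [  0.        ,   0.        ,   1.        ]]), 'rvec': array([ 1.5004025 ,  2.00227983, -0.87963861]), 'tvec': array([ 0.15210513, -0.29569282,  1.72323328])}
top {'intrinsics': array([[601.79692413,   0.        , 324.21401813],
       [  0.        , 601.79692413, 238.24953888],
       [  0.        ,   0.        ,   1.        ]]), 'rvec': array([ 2.13184367, -2.11168715,  0.18824354]), 'tvec': array([-0.0128219 ,  0.56705611,  1.5612005 ])}
{'time_s': 0.1, 'qpos': array([ 1.28242282e+00,  3.00411896e-01,  1.52142565e+00,  3.32976699e-05,
        1.32068610e+00, -6.66164371e-02]), 'joint_vel': array([ 0.00091627, -0.00226944, -0.00372061,  0.00124719, -0.00165358,
        0.00151994]), 'tau': array([ 1.83366465e-03, -5.32642508e+01, -3.53283942e+01,  7.09458673e-02,
        2.34556018e-02, -6.42832561e-05]), 'ee_pos': array([0.12091748, 0.53634619, 0.20498455]), 'eef_rot': array([-3.14066587e+00, -9.41561793e-05,  2.91982728e+00]), 'force': array([ 0.7859133 , -0.39647186, -0.21763536]), 'moment': array([-0.01038952,  0.00759957, -0.02742974]), 'grip_force': 0.0, 'grip_width': 0.0939505787518414} 0.0188
```

View pics/top0.png

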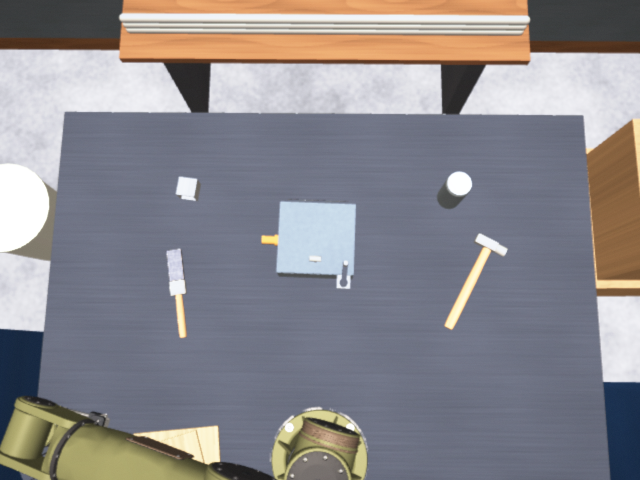

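View pics/scene0.png

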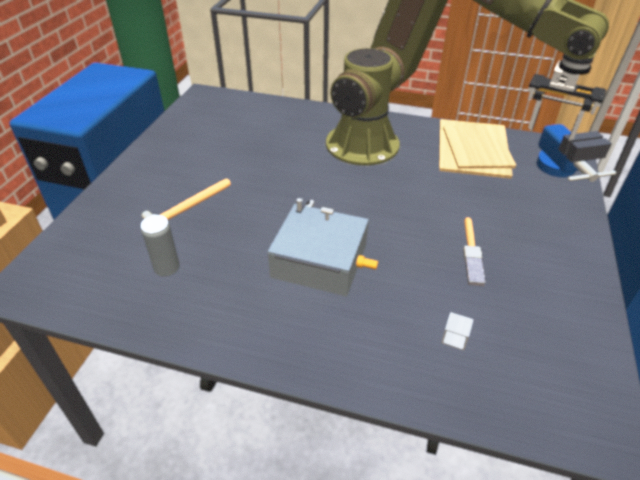

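The top view shows the lid with corners near (280,202), (356,204), (354,275) and (277,273). The handle is at (314,259) and the latch at (344,270). The bystanders are well clear. Next I measure the box pose from the lid outline.

```bash
cat > h.py <<'E'
import numpy as np,cv2
from station import ctrl
from scipy.spatial.transform import Rotation as Ro
def ray(n,px,m=None):
    m=m or ctrl.camera_model(n);R=cv2.Rodrigues(m["rvec"])[0];K=m["intrinsics"]
    d=np.array([(px[0]-K[0,2])/K[0,0],(px[1]-K[1,2])/K[1,1],1.])
    if n=="wrist":
        a=d[:2];r=np.hypot(*a);d=np.array([*(a/r*np.sin(r)),np.cos(r)]) if r>1e-9 else np.array([0,0,1.])
    return -R.T@m["tvec"],R.T@d
def onz(n,px,z,m=None):
    c,d=ray(n,px,m);return c+d*(z-c[2])/d[2]
E
python3 - <<'E'
from h import *
im=cv2.imread("pics/top0.png");sub=im[180:310,250:380].astype(int)
print(im[225,315],im[150,315],im[268,300],im[259,314])
b,g,r=sub[...,0],sub[...,1],sub[...,2]
m=((g>100)&(b>r+10)).astype(np.uint8)
m=cv2.morphologyEx(m,cv2.MORPH_CLOSE,np.ones((9,9)));m=cv2.morphologyEx(m,cv2.MORPH_OPEN,np.ones((25,25)))
cs=max(cv2.findContours(m,0,1)[0],key=cv2.contourArea)[:,0]+[250,180]
P=np.array([onz("top",p,.091)[:2] for p in cs],np.float32)
rc=cv2.minAreaRect(P);print(rc);print(cv2.boxPoints(rc))
for nm,p,z in(("post",(345.5,263),.129),("pivot",(343,282.5),.095),("handle",(314.5,259),.126)):print(nm,onz("top",p,z))
big=cv2.resize(im[190:300,260:370],None,fx=5,fy=5,interpolation=cv2.INTER_CUBIC);cv2.imwrite("pics/c1.png",big)
E
```

```text
[235 221 203] [133 116 112] [232 216 198] [243 244 242]
((0.5464094877243042, 0.01841917634010315), (0.34229129552841187, 0.343693345785141), 0.4751241207122803)
[[ 0.37384468  0.18884073]
 [ 0.37669474 -0.15484078]
 [ 0.7189743  -0.15200238]
 [ 0.71612424  0.19167913]]
post [ 0.48962911 -0.06257767  0.129     ]
pivot [ 0.44382022 -0.05728321  0.095     ]
handle [0.49959679 0.01611076 0.126     ]
```

View pics/c1.png

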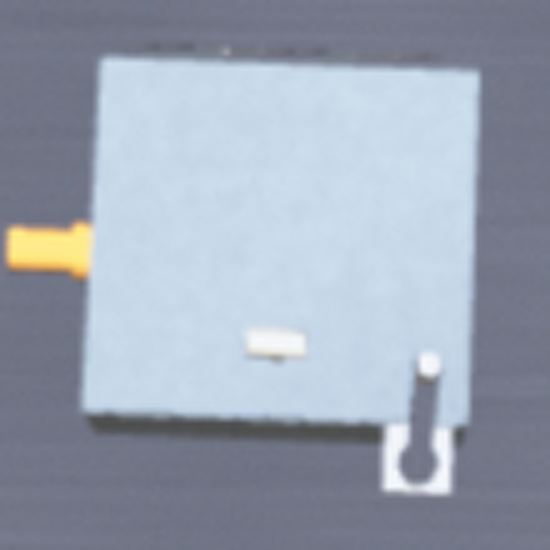

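The crop shows the lid corners at crop/5+(260,190), the post top near (345.5,262.5), the pivot near (343.5,282) and the handle near (315,258.5). My mask threshold was too low, so I raise it.

```bash
python3 - <<'E'
from h import *
im=cv2.imread("pics/top0.png");sub=im[180:310,250:380].astype(int)
b,g,r=sub[...,0],sub[...,1],sub[...,2]
m=((g>175)&(b>r+10)).astype(np.uint8)
m=cv2.morphologyEx(m,cv2.MORPH_CLOSE,np.ones((9,9)));m=cv2.morphologyEx(m,cv2.MORPH_OPEN,np.ones((25,25)))
cs=max(cv2.findContours(m,0,1)[0],key=cv2.contourArea)[:,0]+[250,180]
P=np.array([onz("top",p,.091)[:2] for p in cs],np.float32)
rc=cv2.minAreaRect(P);print(rc);print(cv2.boxPoints(rc))
Q=np.array([onz("top",(260+x/5-.4,190+y/5-.4),.091)[:2] for x,y in((100,57),(480,71),(468,424),(83,411))]);print(Q)
e=[Q[1]-Q[0],Q[2]-Q[3],Q[0]-Q[3],Q[1]-Q[2]];print([np.hypot(*v) for v in e],[np.arctan2(v[0],-v[1]) for v in e[:2]],[np.arctan2(v[1],v[0]) for v in e[2:]])
c=Q.mean(0)
for yaw in(.03,.035,.04,.045):
  R=np.array([[np.cos(yaw),-np.sin(yaw)],[np.sin(yaw),np.cos(yaw)]]);B=c-R@[.001,0]
  print(yaw,"box",B,"pivot",B+R@[-.115,-.075],"handle",B+R@[-.06,0],"port",B+R@[-.01,0])
for nm,p,z in(("post",(345.2,262.5),.129),("pivot",(343.5,282),.097),("handle",(314.8,258.2),.126)):print(nm,onz("top",p,z))
E
```

```text
((0.5625003576278687, 0.01334218680858612), (0.19834402203559875, 0.188304141163826), 89.36575317382812)
[[ 0.46725628 -0.08478153]
 [ 0.6555489  -0.08686596]
 [ 0.6577444   0.1114659 ]
 [ 0.46945184  0.11355034]]
[[ 0.65919959  0.11137415]
 [ 0.65329813 -0.08976435]
 [ 0.46553173 -0.08365912]
 [ 0.47045192  0.11572315]]
[np.float64(0.20122506054493072), np.float64(0.19944297555660057), np.float64(0.18879777315583707), np.float64(0.18786563468879236)] [np.float64(-0.029331860697853453), np.float64(-0.024672150154454186)] [np.float64(-0.02303727993209106), np.float64(-0.03250357565029863)]
0.03 box [0.56112079 0.01338846] pivot [ 0.4484222  -0.06502727] handle [0.50114779 0.01158873] port [0.55112529 0.01308851]
0.035 box [0.56112095 0.01338346] pivot [ 0.44881585 -0.06559478] handle [0.5011577  0.01128389] port [0.55112708 0.01303353]
0.04 box [0.56112114 0.01337847] pivot [ 0.44921233 -0.06616032] handle [0.50116914 0.01097911] port [0.55112914 0.01297857]
0.045 box [0.56112135 0.01337347] pivot [ 0.44961163 -0.06672386] handle [0.50118209 0.01067438] port [0.55113148 0.01292362]
post [ 0.49090007 -0.06181368  0.129     ]
pivot [ 0.44489917 -0.05851437  0.097     ]
handle [0.50165821 0.01537513 0.126     ]
```

The box fits yaw -0.027 at (0.561, 0.0134). With that, the pivot (0.444, -0.0585) and handle (0.501, 0.015) predictions agree with the measured pixels within 1 mm, and the latch is at about 0.04 rad. I move above the post now.

Call:
jog_arm:
  motion:
    - [0,0,0,0,0,-0.145,-0.15]
    - [-0.0275,-0.038,0,0,0,0,-0.15]
    - [-0.0275,-0.038,0,0,0,0,-0.15]
    - [-0.0275,-0.038,0,0,0,0,-0.15]
    - [-0.0275,-0.038,0,0,0,0,-0.15]

```text
time_s: 0.6
ee_pos: [0.2194, 0.3748, 0.2052]
eef_rot: [-3.141, -0.0, 3.065]
force: [1.2, 0.1, 0.6]
grip_width: 0.0573
grip_force: 0.0
```

Call:
jog_arm:
  motion:
    - [-0.0275,-0.038,0,0,0,0,-0.15]
    - [-0.0275,-0.038,0,0,0,0,-0.15]
    - [-0.0275,-0.038,0,0,0,0,-0.15]
    - [-0.0275,-0.038,0,0,0,0,-0.15]
    - [-0.0275,-0.038,0,0,0,0,-0.15]

```text
time_s: 1.1
ee_pos: [0.342, 0.1747, 0.2055]
eef_rot: [3.141, 0.0, 3.065]
force: [1.1, 0.9, 0.1]
grip_width: 0.0397
grip_force: 0.0
```

Call:
jog_arm:
  motion:
    - [-0.0275,-0.038,0,0,0,0,-0.15]
    - [-0.0275,-0.038,0,0,0,0,-0.15]
    - [-0.0275,-0.038,0,0,0,0,-0.15]
    - [-0.0275,-0.038,0,0,0,0,-0.15]
    - [0,0,0,0,0,0,-0.15]

```text
time_s: 1.6
ee_pos: [0.441, 0.0128, 0.2049]
eef_rot: [-3.141, -0.001, 3.06]
force: [0.5, 0.1, 0.4]
grip_width: 0.0399
grip_force: 0.0
```

```bash
cat >> h.py <<'E'
B=np.array([.5611,.0134]);YB=-.027
def box(x,y,z): return np.array([B[0]+x*np.cos(YB)-y*np.sin(YB),B[1]+x*np.sin(YB)+y*np.cos(YB),z])
def to(p,yaw):
    "shift in present tool axes, and turn about tool z, to TCP p with tool down at yaw"
    o=ctrl.get_obs();R=Ro.from_euler("xyz",o["eef_rot"]);T=Ro.from_euler("xyz",[np.pi,0,yaw])
    print("now",o["time_s"],o["ee_pos"].round(4),o["eef_rot"].round(3),"q",o["qpos"].round(2),"F",o["force"].round(1),"w",round(o["grip_width"],4),"g",o["grip_force"])
    print("shift",R.inv().apply(p-o["ee_pos"]).round(4),"turn",(R.inv()*T).as_rotvec().round(3))
E
python3 - <<'E'
from h import *
m=ctrl.camera_model("wrist");print(m)
cv2.imwrite("pics/w1.png",ctrl.camera("wrist")[:,:,::-1])
to(np.array([.491,-.0618,.105]),3.07)
E
```

```text
{'intrinsics': array([[371.64829954,   0.        , 319.04266468],
       [  0.        , 371.64829954, 241.37198138],
       [  0.        ,   0.        ,   1.        ]]), 'rvec': array([-2.1488802 , -1.98037667, -0.27905787]), 'tvec': array([-0.04835402, -0.4508416 ,  0.27014087])}
now 1.65 [0.4399 0.0147 0.2049] [-3.142e+00 -1.000e-03  3.061e+00] q [-0.05  0.05  1.81 -0.    1.28 -1.54] F [-0.   0.9  0.6] w 0.04 g 0.0
shift [-0.0572 -0.0722  0.0998] turn [-0.    -0.001 -0.009]
```

View pics/w1.png

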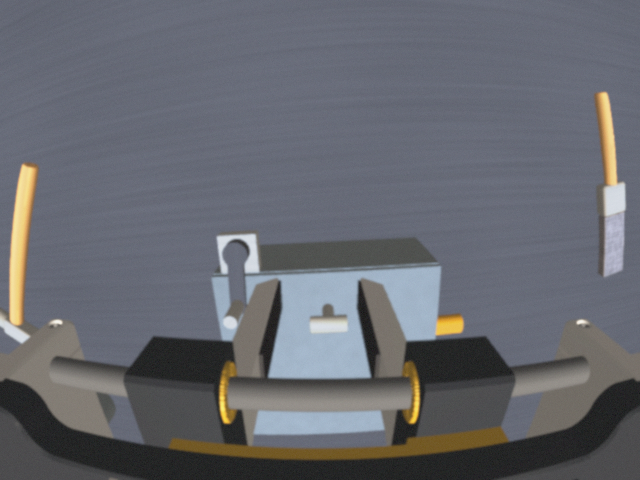

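The wrist view shows the post top at about (231,322), the pivot at (236,247) and the handle at (328,324). I use these as a cross-check while positioning above the post.

```bash
python3 - <<'E'
from h import *
for nm,p,z in(("post",(231,322),.129),("pivot",(236,247),.0975),("handle",(328,324),.126)):print(nm,onz("wrist",p,z))
E
```

```text
post [ 0.49394795 -0.05984415  0.129     ]
pivot [ 0.44171078 -0.05403748  0.0975    ]
handle [0.50222392 0.01645489 0.126     ]
```

Call:
jog_arm:
  motion:
    - [-0.029,-0.036,0,0,0,0,-0.15]
    - [-0.029,-0.036,0,0,0,0,-0.15]
    - [0,0,0.03,0,0,0,-0.15]
    - [0,0,0,0,0,0,-0.15]

```text
time_s: 2.05
ee_pos: [0.4902, -0.059, 0.1723]
eef_rot: [3.141, -0.006, 3.064]
force: [-0.5, -0.2, -0.5]
grip_width: 0.0398
grip_force: 0.0
```

```bash
python3 - <<'E'
from h import *
to(np.array([.491,-.0618,.105]),3.07)
E
```

```text
now 2.05 [ 0.4902 -0.059   0.1723] [ 3.141 -0.006  3.064] q [-0.19  0.21  1.71  0.    1.22 -1.69] F [-0.5 -0.2 -0.5] w 0.0398 g 0.0
shift [-0.0014 -0.0028  0.0673] turn [ 0.001 -0.006 -0.006]
```

Call:
jog_arm:
  motion:
    - [-0.001,-0.001,0.03,0,0,0,-0.15]
    - [0,0,0.03,0,0,0,-0.15]
    - [0,0,0.006,0,0,0,-0.15]
    - [0,0,0,0,0,0,-0.9]
    - [0,0,0,0,0,0,-0.9]
  squeeze: 6

```text
time_s: 2.55
ee_pos: [0.4934, -0.0603, 0.1112]
eef_rot: [-3.141, 0.002, 3.066]
force: [-0.1, 0.2, 0.9]
grip_width: 0.0276
grip_force: 0.0
```

Call:
jog_arm:
  motion:
    - [0,0,0,0,0,0,-1]
    - [0,0,0,0,0,0,-1]
    - [0,0,0,0,0,0,-1]
  squeeze: 6

```text
time_s: 2.85
ee_pos: [0.4933, -0.0609, 0.1104]
eef_rot: [-3.141, 0.002, 3.065]
force: [-0.2, 0.4, 6.3]
grip_width: 0.0115
grip_force: 6.0
```

```bash
python3 - <<'E'
from h import *
to(np.array([.491,-.0618,.105]),3.07)
E
```

```text
now 2.85 [ 0.4933 -0.0609  0.1104] [-3.141e+00  2.000e-03  3.065e+00] q [-0.2   0.29  1.78  0.    1.08 -1.69] F [-0.2  0.4  6.3] w 0.0115 g 6.00050613284111
shift [ 0.0022 -0.0011  0.0054] turn [-0.     0.002 -0.005]
```

Call:
jog_arm:
  motion:
    - [0.0005,-0.0069,-0.003,0,0,0.149,-1]
    - [0.0005,-0.0069,0,0,0,0.149,-1]
    - [0.0005,-0.0069,0,0,0,0.149,-1]
    - [0.0005,-0.0069,0,0,0,0.149,-1]
    - [0.0005,-0.0069,0,0,0,0.149,-1]

```text
time_s: 3.35
ee_pos: [0.4779, -0.0913, 0.1123]
eef_rot: [3.141, -0.001, 2.313]
force: [0.8, 2.1, -3.9]
grip_width: 0.0115
grip_force: 6.0
```

```bash
python3 - <<'E'
from h import *
def post(t): return box(-.115+.046*np.cos(t),-.075-.046*np.sin(t),.107)
for t in (.045,.79): print(post(t))
to(post(1.64),3.07-1.6)
E
```

```text
[ 0.48999798 -0.06177718  0.107     ]
[ 0.47560009 -0.09200645  0.107     ]
now 3.35 [ 0.4779 -0.0913  0.1123] [ 3.141e+00 -1.000e-03  2.313e+00] q [-0.26  0.26  1.8   0.    1.08 -1.01] F [ 0.8  2.1 -3.9] w 0.0115 g 5.996918901801109
shift [ 0.0163 -0.0369  0.0053] turn [-0.    -0.001  0.843]
```

Call:
jog_arm:
  motion:
    - [0.0005,-0.0069,0,0,0,0.149,-1]
    - [0.0005,-0.0069,0,0,0,0.149,-1]
    - [0.0005,-0.0069,0,0,0,0.149,-1]
    - [0.0005,-0.0069,0,0,0,0.149,-1]
    - [0.0005,-0.0069,0,0,0,0.149,-1]

```text
time_s: 3.85
ee_pos: [0.4461, -0.103, 0.1122]
eef_rot: [-3.141, -0.002, 1.568]
force: [2.1, 7.2, -2.4]
grip_width: 0.0118
grip_force: 6.0
```

Call:
jog_arm:
  motion:
    - [0.0005,-0.0055,0,0,0,0.1,-1]
    - [0,0,0,0,0,0,-1]
    - [0,0,0,0,0,0,-1]

```text
time_s: 4.15
ee_pos: [0.4407, -0.1025, 0.1122]
eef_rot: [-3.14, -0.001, 1.474]
force: [0.2, 6.5, -2.2]
grip_width: 0.0118
grip_force: 6.0
```

```bash
python3 - <<'E'
from h import *
o=ctrl.get_obs();d=o["ee_pos"]-box(-.115,-.075,0);print("angle",-np.arctan2(d[1],d[0])+YB)
to(box(-.06,0,.18),np.pi+YB)
E
```

```text
angle 1.6207774944342985
now 4.15 [ 0.4407 -0.1025  0.1122] [-3.140e+00 -1.000e-03  1.474e+00] q [-0.31  0.19  1.89  0.    1.06 -0.21] F [ 0.2  6.5 -2.2] w 0.0118 g 5.9990666806697845
shift [ 0.1229  0.0487 -0.0677] turn [ 0.    -0.002 -1.64 ]
```

Call:
jog_arm:
  motion:
    - [0,0,0,0,0,0,-0.3]
    - [0,0,0,0,0,0,-0.3]
    - [0,0,-0.035,0,0,0,-0.3]
    - [0,0,-0.035,0,0,0,0.1]
    - [0,0,0,0,0,-0.149,0.1]

```text
time_s: 4.65
ee_pos: [0.4429, -0.1039, 0.1867]
eef_rot: [3.135, 0.003, 1.624]
force: [-0.3, -0.2, -1.0]
grip_width: 0.0456
grip_force: 0.0
```

Call:
jog_arm:
  motion:
    - [0,0,0,0,0,-0.149,0.1]
    - [0,0,0,0,0,-0.149,0.1]
    - [0,0,0,0,0,-0.149,0.1]
    - [0,0,0,0,0,-0.149,0.1]
    - [0,0,0,0,0,-0.149,0.1]

```text
time_s: 5.15
ee_pos: [0.4412, -0.1035, 0.1826]
eef_rot: [-3.142, 0.0, 2.375]
force: [-0.5, -0.1, -0.0]
grip_width: 0.0515
grip_force: 0.0
```

Call:
jog_arm:
  motion:
    - [0,0,0,0,0,-0.149,0.1]
    - [0,0,0,0,0,-0.149,0.1]
    - [0,0,0,0,0,-0.149,0.1]
    - [0,0,0,0,0,-0.149,0.1]
    - [0,0,0,0,0,-0.149,0.1]

```text
time_s: 5.65
ee_pos: [0.4412, -0.1034, 0.1826]
eef_rot: [-3.141, 0.0, 3.12]
force: [0.9, 0.1, -0.2]
grip_width: 0.0517
grip_force: 0.0
```

```bash
python3 - <<'E'
from h import *
to(box(-.06,0,.18),np.pi+YB)
E
```

```text
now 5.65 [ 0.4412 -0.1034  0.1826] [-3.141  0.     3.12 ] q [-0.31  0.1   1.81 -0.    1.23 -1.86] F [ 0.9  0.1 -0.2] w 0.0517 g 0.0
shift [-0.0573  0.1197  0.0026] turn [-0.     0.     0.005]
```

Call:
jog_arm:
  motion:
    - [-0.019,0.04,0,0,0,0.005,0.1]
    - [-0.019,0.04,0,0,0,0,0.1]
    - [-0.0193,0.0397,0,0,0,0,0.1]
    - [0,0,0,0,0,0,0.1]
    - [0,0,0,0,0,0,0.1]

```text
time_s: 6.15
ee_pos: [0.5022, 0.0149, 0.1823]
eef_rot: [-3.141, -0.0, 3.11]
force: [0.4, 0.1, -1.3]
grip_width: 0.0516
grip_force: 0.0
```

```bash
python3 - <<'E'
from h import *
im=ctrl.camera("wrist");m=ctrl.camera_model("wrist");cv2.imwrite("pics/w2.png",im[:,:,::-1])
to(box(-.06,0,.1005),np.pi+YB)
R=cv2.Rodrigues(m["rvec"])[0]
for P in (box(-.06,0,.119),box(-.115,-.075,.0975)):
  c=R@P+m["tvec"];t=np.arctan2(np.hypot(c[0],c[1]),c[2]);print(m["intrinsics"][:2,2]+371.65*t*c[:2]/np.hypot(c[0],c[1]))
E
```

```text
now 6.2 [0.5019 0.0141 0.1823] [-3.141 -0.     3.109] q [-0.04  0.21  1.68 -0.    1.24 -1.58] F [-0.5 -0.2 -0.5] w 0.0516 g 0.0
shift [0.0008 0.0009 0.0818] turn [-0.    -0.    -0.006]
[320.79352642 254.31645356]
[217.23044583 173.37356827]
```

View pics/w2.png

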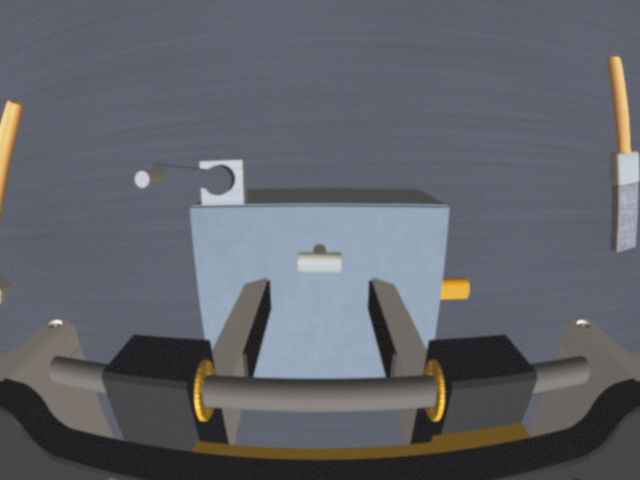

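The handle appears at (320,262), 8 px nearer the hinge than predicted, which is a few mm in +x. The post at (145,178) is swung clear, with the bar parallel to the front. I shift +2.5 mm in x, descend and grip the bar's ends.

Call:
jog_arm:
  motion:
    - [-0.002,0.001,0.04,0,0,0,0.1]
    - [0,0,0.039,0,0,0,0.1]
    - [0,0,0,0,0,0,0.1]
    - [0,0,0,0,0,0,0.1]

```text
time_s: 6.6
ee_pos: [0.5043, 0.0146, 0.1045]
eef_rot: [-3.141, -0.0, 3.108]
force: [0.2, -0.2, -0.4]
grip_width: 0.0519
grip_force: 0.0
```

Call:
jog_arm:
  motion:
    - [0,0,0,0,0,0,-1]
    - [0,0,0,0,0,0,-1]
    - [0,0,0,0,0,0,-1]
    - [0,0,0,0,0,0,-1]
    - [0,0,0,0,0,0,-1]
  squeeze: 45

```text
time_s: 7.1
ee_pos: [0.5047, 0.015, 0.1045]
eef_rot: [-3.141, 0.002, 3.109]
force: [-1.8, -5.1, 6.2]
grip_width: 0.0294
grip_force: 45.0
```

```bash
python3 - <<'E'
from h import *
to(box(-.06,0,.1005),np.pi+YB)
p0=ctrl.get_obs()["ee_pos"]
# arc steps: tool frame yaw fixed; tool x = -box x, z down
r=np.hypot(.155,.034);a0=np.arctan2(.034,-.155)
a=np.linspace(0,1.6,17);x=r*np.cos(a0-a);z=r*np.sin(a0-a)
print(np.c_[a[1:],-np.diff(x),-np.diff(z)].round(4).tolist())
E
```

```text
now 7.1 [0.5047 0.015  0.1045] [-3.141e+00  2.000e-03  3.109e+00] q [-0.04  0.31  1.76 -0.    1.07 -1.58] F [-1.8 -5.1  6.2] w 0.0294 g 45.00308454036713
shift [ 0.0036 -0.0001  0.004 ] turn [-0.001  0.002 -0.006]
[[0.1, -0.0042, -0.0153], [0.2, -0.0057, -0.0148], [0.3, -0.0071, -0.0142], [0.4, -0.0085, -0.0134], [0.5, -0.0098, -0.0125], [0.6, -0.011, -0.0114], [0.7, -0.0121, -0.0103], [0.8, -0.013, -0.009], [0.9, -0.0139, -0.0077], [1.0, -0.0146, -0.0062], [1.1, -0.0151, -0.0048], [1.2, -0.0155, -0.0032], [1.3, -0.0158, -0.0017], [1.4, -0.0159, -0.0001], [1.5, -0.0158, 0.0015], [1.6, -0.0156, 0.0031]]
```

Call:
jog_arm:
  motion:
    - [-0.0042,0,-0.0153,0,0,0,-1]
    - [-0.0057,0,-0.0148,0,0,0,-1]
    - [-0.0071,0,-0.0142,0,0,0,-1]
    - [-0.0085,0,-0.0134,0,0,0,-1]
    - [0,0,0,0,0,0,-1]

```text
time_s: 7.6
ee_pos: [0.5302, 0.0143, 0.1623]
eef_rot: [-3.141, 0.001, 3.109]
force: [-4.2, -4.2, 2.4]
grip_width: 0.0296
grip_force: 45.0
```

```bash
python3 - <<'E'
from h import *
to(box(-.06,0,.1005),np.pi+YB)
E
```

```text
now 7.6 [0.5302 0.0143 0.1623] [-3.141e+00  1.000e-03  3.109e+00] q [-0.04  0.3   1.63 -0.    1.21 -1.58] F [-4.2 -4.2  2.4] w 0.0296 g 45.00066339969635
shift [ 0.0291 -0.0002  0.0617] turn [-0.001  0.001 -0.006]
```

Call:
jog_arm:
  motion:
    - [-0.0098,0,-0.0125,0,0,0,-1]
    - [-0.011,0,-0.0114,0,0,0,-1]
    - [-0.0121,0,-0.0103,0,0,0,-1]
    - [-0.013,0,-0.009,0,0,0,-1]
    - [-0.0139,0,-0.0077,0,0,0,-1]

```text
time_s: 8.1
ee_pos: [0.5886, 0.0125, 0.2114]
eef_rot: [-3.141, -0.004, 3.109]
force: [-4.4, -3.5, -5.1]
grip_width: 0.0295
grip_force: 45.0
```

Call:
jog_arm:
  motion:
    - [-0.0146,0,-0.0062,0,0,0,-1]
    - [-0.0151,0,-0.0048,0,0,0,-1]
    - [-0.0155,0,-0.0032,0,0,0,-1]
    - [-0.0158,0,-0.0017,0,0,0,-1]
    - [0,0,0,0,0,0,-1]

```text
time_s: 8.6
ee_pos: [0.6516, 0.0106, 0.2286]
eef_rot: [-3.141, 0.002, 3.109]
force: [0.1, -1.6, 7.2]
grip_width: 0.0291
grip_force: 45.0
```

```bash
python3 - <<'E'
from h import *
to(box(-.06,0,.1005),np.pi+YB)
E
```

```text
now 8.6 [0.6516 0.0106 0.2286] [-3.141e+00  2.000e-03  3.109e+00] q [-0.04  0.52  1.16 -0.    1.46 -1.58] F [ 0.1 -1.6  7.2] w 0.0291 g 45.00598669052124
shift [ 0.1507 -0.0005  0.1278] turn [-0.     0.002 -0.006]
```

Call:
jog_arm:
  motion:
    - [-0.0159,0,0,0,0,0,-1]
    - [-0.0158,0,0.0015,0,0,0,-1]
    - [-0.0156,0,0.003,0,0,0,-1]
    - [0,0,0,0,0,0,-1]
    - [0,0,0,0,0,0,-1]

```text
time_s: 9.1
ee_pos: [0.6989, 0.0091, 0.2252]
eef_rot: [3.142, 0.005, 3.109]
force: [4.2, -1.8, 10.9]
grip_width: 0.0287
grip_force: 45.0
```

```bash
python3 - <<'E'
from h import *
to(box(-.06,0,.1005),np.pi+YB)
im=ctrl.camera("scene");cv2.imwrite("pics/s2.png",cv2.resize(im[120:320,200:460,::-1],None,fx=3,fy=3))
E
```

```text
now 9.1 [0.6989 0.0091 0.2252] [3.142 0.005 3.109] q [-0.04  0.64  0.99  0.    1.51 -1.58] F [ 4.2 -1.8 10.9] w 0.0287 g 45.005106925964355
shift [ 0.1985 -0.0006  0.1237] turn [ 0.     0.005 -0.006]
```

View pics/s2.png

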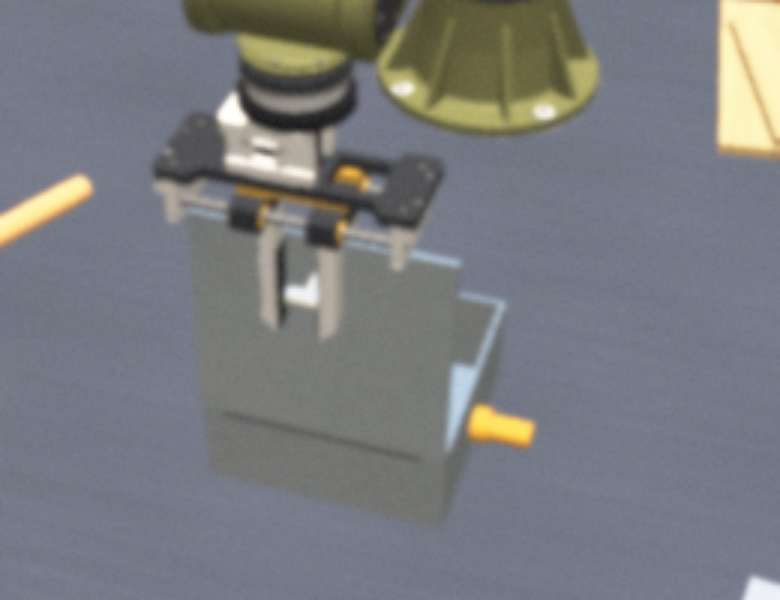

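The scene crop shows the lid upright with the handle at (300,290) between the fingers. I release, rise over the lid edge (z 0.273) and return above the collar.

Call:
jog_arm:
  motion:
    - [0,0,0,0,0,0,0.1]
    - [0,0,0,0,0,0,0.1]
    - [0,0,0,0,0,0,0.1]
    - [0,0,-0.045,0,0,0,0.1]
    - [0,0,-0.045,0,0,0,0.1]

```text
time_s: 9.65
ee_pos: [0.6972, 0.0093, 0.3133]
eef_rot: [3.141, -0.003, 3.109]
force: [0.9, -0.2, 1.0]
grip_width: 0.0515
grip_force: 0.0
```

Call:
jog_arm:
  motion:
    - [0,0,-0.015,0,0,0,1]
    - [0.037,0,0,0,0,0,1]
    - [0.037,0,0,0,0,0,1]
    - [0.037,0,0,0,0,0,1]
    - [0.037,0,0,0,0,0,1]

```text
time_s: 10.15
ee_pos: [0.5481, 0.0142, 0.3279]
eef_rot: [3.141, -0.0, 3.109]
force: [-0.1, -0.2, -0.4]
grip_width: 0.0885
grip_force: 0.0
```

Call:
jog_arm:
  motion:
    - [0.03,0,0,0,0,0,1]
    - [0.03,0,0,0,0,0,1]
    - [0,0,0,0,0,0,1]
    - [0,0,0,0,0,0,1]

```text
time_s: 10.55
ee_pos: [0.4898, 0.016, 0.3288]
eef_rot: [3.142, 0.001, 3.109]
force: [-0.7, -0.5, 0.5]
grip_width: 0.0942
grip_force: 0.0
```

```bash
python3 - <<'E'
from h import *
to(box(-.01,0,.0385),np.pi+YB)
im=ctrl.camera("wrist");m=ctrl.camera_model("wrist");cv2.imwrite("pics/w3.png",im[:,:,::-1])
cv2.imwrite("pics/t3.png",ctrl.camera("top")[:,:,::-1])
R=cv2.Rodrigues(m["rvec"])[0]
for P in (box(-.01,0,.0725),box(-.115,-.075,.0975)):
  c=R@P+m["tvec"];t=np.arctan2(np.hypot(c[0],c[1]),c[2]);print(m["intrinsics"][:2,2]+371.65*t*c[:2]/np.hypot(c[0],c[1]))
E
```

```text
now 10.55 [0.4898 0.016  0.3288] [3.142e+00 1.000e-03 3.109e+00] q [-0.04  0.1   1.48  0.    1.56 -1.58] F [-0.7 -0.5  0.5] w 0.0942 g 0.0
shift [-0.0611 -0.0004  0.2904] turn [ 0.     0.001 -0.006]
[319.01695818 253.34169153]
[251.1125551  170.65072765]
```

View pics/w3.png

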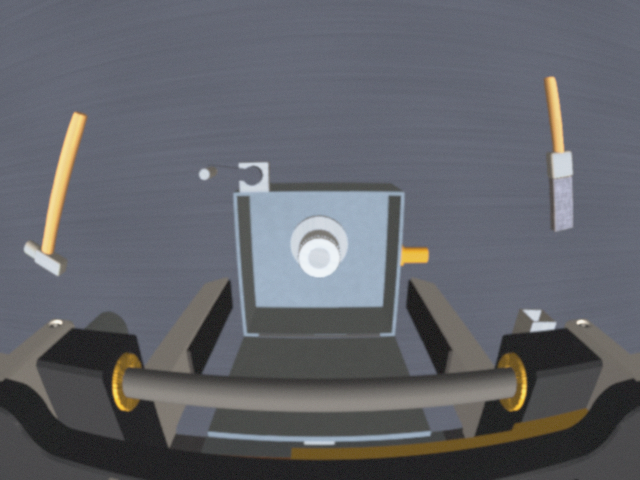

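The wrist view shows the box open, the lid upright, the latch clear at (205,174) and the collar top at about (319,257), 4 px off the prediction in +x. I measure the collar top in the top picture too.

```bash
python3 - <<'E'
from h import *
print("wrist",onz("wrist",(319.3,257.3),.0725))
m=ctrl.camera_model("top");px=cv2.projectPoints(box(-.01,0,.0725),m["rvec"],m["tvec"],m["intrinsics"],None)[0].ravel();print(px)
for f,p in(("t3",px),("w3",(319,257))):
  im=cv2.imread(f"pics/{f}.png");x,y=map(int,p)
  s=im[y-28:y+28,x-28:x+28];g=s.min(2);mk=(g>225).astype(np.uint8)
  n,l,st,c=cv2.connectedComponentsWithStats(mk)
  for i in range(1,n):
    if st[i,4]>30:
      q=c[i]+[x-28,y-28];print(f,q,st[i],onz("top" if f=="t3" else "wrist",q,.0725))
E
```

```text
wrist [0.55618214 0.0138235  0.0725    ]
[316.12279425 242.7486144 ]
t3 [326.37313433 249.13432836] [32 24 11 16 67] [ 0.53423623 -0.01358673  0.0725    ]
t3 [316.33333333 258.1372549 ] [20 43 17  4 51] [0.50998596 0.01260073 0.0725    ]
w3 [318.86738836 257.60757781] [  9  11  39  37 739] [0.55656485 0.01327656 0.0725    ]
```

Call:
jog_arm:
  motion:
    - [-0.032,0,0,0,0,0,1]
    - [-0.0317,0,0,0,0,0,1]
    - [0,0,0,0,0,0.149,1]
    - [0,0,0,0,0,0.149,1]
    - [0,0,0,0,0,0.149,1]

```text
time_s: 11.15
ee_pos: [0.5543, 0.0138, 0.3273]
eef_rot: [-3.141, -0.002, 2.656]
force: [0.0, -0.3, -0.1]
grip_width: 0.0938
grip_force: 0.0
```

Call:
jog_arm:
  motion:
    - [0,0,0,0,0,0.149,1]
    - [0,0,0,0,0,0.149,1]
    - [0,0,0,0,0,0.149,1]
    - [0,0,0,0,0,0.149,1]
    - [0,0,0,0,0,0.149,1]

```text
time_s: 11.65
ee_pos: [0.5542, 0.0138, 0.3276]
eef_rot: [-3.14, -0.001, 1.911]
force: [0.7, -1.0, -0.7]
grip_width: 0.0939
grip_force: 0.0
```

Call:
jog_arm:
  motion:
    - [0,0,0,0,0,0.149,1]
    - [0,0,0,0,0,0.149,1]
    - [0,0,0.045,0,0,0.07,1]
    - [0,0,0.045,0,0,0,1]
    - [0,0,0.045,0,0,0,1]

```text
time_s: 12.15
ee_pos: [0.5538, 0.0138, 0.1912]
eef_rot: [-3.141, -0.0, 1.549]
force: [1.4, 0.8, 0.0]
grip_width: 0.094
grip_force: 0.0
```

Call:
jog_arm:
  motion:
    - [0,0,0.045,0,0,0,1]
    - [0,0,0,0,0,0,1]
    - [0,0,0,0,0,0,1]

```text
time_s: 12.45
ee_pos: [0.5541, 0.0138, 0.1491]
eef_rot: [-3.141, -0.0, 1.549]
force: [0.6, -0.9, 0.3]
grip_width: 0.0936
grip_force: 0.0
```

```bash
python3 - <<'E'
from h import *
to(np.array([.5535,.0137,.0385]),np.pi/2+YB)
im=ctrl.camera("wrist");cv2.imwrite("pics/w4.png",im[:,:,::-1])
E
```

```text
now 12.45 [0.5541 0.0138 0.1491] [-3.141 -0.     1.549] q [-0.04  0.36  1.58  0.    1.21 -0.02] F [ 0.6 -0.9  0.3] w 0.0936 g 0.0
shift [-1.000e-04 -6.000e-04  1.106e-01] turn [-0.001 -0.     0.005]
```

View pics/w4.png

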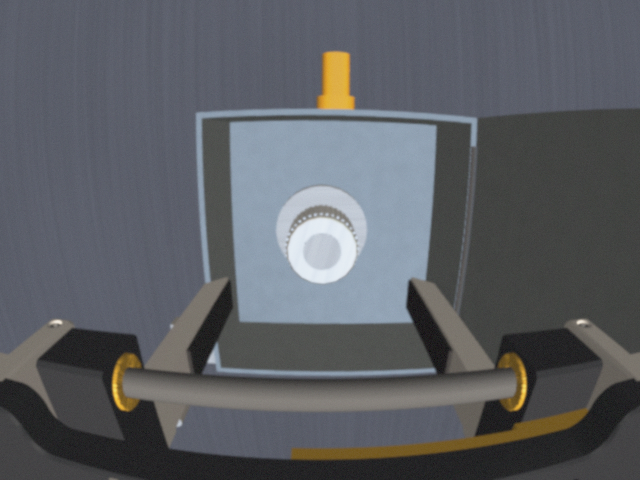

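The collar top is at (322,249), nearly centred between the fingers. I compute its position and then descend.

```bash
python3 - <<'E'
from h import *
print(onz("wrist",(322,249),.0725))
E
```

```text
[0.55784043 0.01436005 0.0725    ]
```

Call:
jog_arm:
  motion:
    - [0,0.001,0.04,0,0,0,1]
    - [0,0,0.04,0,0,0,1]
    - [0,0,0.031,0,0,0,1]
    - [0,0,0,0,0,0,1]
    - [0,0,0,0,0,0,1]

```text
time_s: 13.0
ee_pos: [0.556, 0.0138, 0.0399]
eef_rot: [3.139, 0.0, 1.549]
force: [-0.1, 0.1, 0.7]
grip_width: 0.0939
grip_force: 0.0
```

Call:
jog_arm:
  motion:
    - [0,0,0,0,0,0,-1]
    - [0,0,0,0,0,0,-1]
    - [0,0,0,0,0,0,-1]
    - [0,0,0,0,0,0,-1]
    - [0,0,0,0,0,0,-1]
  squeeze: 10

```text
time_s: 13.5
ee_pos: [0.5546, 0.0139, 0.0377]
eef_rot: [3.141, 0.0, 1.549]
force: [0.0, 0.1, 0.5]
grip_width: 0.0576
grip_force: 0.0
```

```bash
python3 - <<'E'
from h import *
to(np.array([.5555,.0137,.0385]),np.pi/2+YB)
E
```

```text
now 13.5 [0.5546 0.0139 0.0377] [3.141 0.    1.549] q [-0.04  0.51  1.66 -0.    0.98 -0.02] F [0.  0.1 0.5] w 0.0576 g 0.0
shift [-0.0001  0.0009 -0.0008] turn [0.    0.    0.005]
```

Call:
jog_arm:
  motion:
    - [0,0,0,0,0,0,-1]
    - [0,0,0,0,0,0,-1]
    - [0,0,0,0,0,0,-1]
  squeeze: 10

```text
time_s: 13.8
ee_pos: [0.5546, 0.0139, 0.0375]
eef_rot: [3.141, -0.0, 1.549]
force: [2.0, -0.4, 0.4]
grip_width: 0.0542
grip_force: 10.0
```

```bash
python3 - <<'E'
from h import *
to(np.array([.5555,.0137,.0385]),np.pi/2+YB);print(ctrl.get_obs()["moment"])
E
```

```text
now 13.8 [0.5546 0.0139 0.0375] [ 3.141 -0.     1.549] q [-0.04  0.51  1.66  0.    0.98 -0.02] F [ 2.  -0.4  0.4] w 0.0542 g 9.999677332816646
shift [-0.0001  0.0009 -0.001 ] turn [ 0.    -0.     0.005]
[-0.08143251 -0.12236158  0.00845422]
```

Call:
jog_arm:
  motion:
    - [0,0.001,0.002,0,0,0,-1]
    - [0,0,0.002,0,0,0,-1]
    - [0,0,0,0,0,0,-1]
    - [0,0,0,0,0,0,-1]
  squeeze: 30

```text
time_s: 14.2
ee_pos: [0.5556, 0.0138, 0.0346]
eef_rot: [3.141, 0.0, 1.549]
force: [-8.1, -0.7, 17.8]
grip_width: 0.0538
grip_force: 30.0
```

```bash
python3 - <<'E'
from h import *
to(np.array([.5555,.0137,.0345]),np.pi/2+YB);print(ctrl.get_obs()["moment"])
E
```

```text
now 14.2 [0.5556 0.0138 0.0346] [3.141 0.    1.549] q [-0.04  0.51  1.66 -0.    0.97 -0.02] F [-8.1 -0.7 17.8] w 0.0538 g 30.006290050805546
shift [-0.0001 -0.0001  0.0001] turn [0.    0.    0.005]
[-0.00216722  1.44009741 -0.0396256 ]
```

Call:
jog_arm:
  motion:
    - [0,-0.001,0,0,0,0.1,-1]
    - [0,0,0,0,0,0.1,-1]
    - [0,0,0,0,0,0.1,-1]
    - [0,0,0,0,0,0.1,-1]
    - [0,0,0,0,0,0,-1]

```text
time_s: 14.7
ee_pos: [0.5558, 0.0143, 0.0347]
eef_rot: [3.139, -0.002, 1.145]
force: [0.9, 3.0, 11.1]
grip_width: 0.0538
grip_force: 30.0
```

```bash
python3 - <<'E'
from h import *
to(np.array([.5555,.0137,.0345]),np.pi/2+YB);print(ctrl.get_obs()["moment"])
E
```

```text
now 14.7 [0.5558 0.0143 0.0347] [ 3.139e+00 -2.000e-03  1.145e+00] q [-0.04  0.51  1.66  0.    0.97  0.38] F [ 0.9  3.  11.1] w 0.0538 g 30.005443788541015
shift [-0.0007 -0.      0.0002] turn [ 0.003 -0.001 -0.398]
[ 0.4100199  -0.19381342 -0.02605448]
```

Call:
jog_arm:
  motion:
    - [0,0,0.0003,0,0,0.1,-1]
    - [0,0,0,0,0,0.1,-1]
    - [0,0,0,0,0,0,-1]

```text
time_s: 15.0
ee_pos: [0.556, 0.0143, 0.0346]
eef_rot: [3.139, -0.003, 0.945]
force: [0.5, 3.2, 12.6]
grip_width: 0.0534
grip_force: 30.0
```

Call:
jog_arm:
  motion:
    - [0,0,0,0,0,0.1,-1]
    - [0,0,0,0,0,0,-1]

```text
time_s: 15.2
ee_pos: [0.556, 0.0143, 0.0346]
eef_rot: [3.139, -0.003, 0.846]
force: [1.0, 2.7, 12.9]
grip_width: 0.0538
grip_force: 30.0
```

Call:
jog_arm:
  motion:
    - [0,0,0,0,0,0.1,-1]
    - [0,0,0,0,0,0,-1]

```text
time_s: 15.4
ee_pos: [0.5559, 0.0142, 0.0345]
eef_rot: [3.139, -0.003, 0.746]
force: [1.0, 3.3, 11.6]
grip_width: 0.054
grip_force: 30.0
```

Call:
jog_arm:
  motion:
    - [0,0,0,0,0,0.1,-1]
    - [0,0,0,0,0,0,-1]

```text
time_s: 15.6
ee_pos: [0.5559, 0.0141, 0.0344]
eef_rot: [3.14, -0.003, 0.646]
force: [1.0, 2.8, 10.7]
grip_width: 0.0535
grip_force: 30.0
```

Call:
jog_arm:
  motion:
    - [0,0,0.0003,0,0,0.1,-1]
    - [0,0,0,0,0,0,-1]

```text
time_s: 15.8
ee_pos: [0.5558, 0.0141, 0.034]
eef_rot: [3.14, -0.003, 0.545]
force: [0.8, 0.7, 8.4]
grip_width: 0.0538
grip_force: 30.0
```

Call:
jog_arm:
  motion:
    - [0,0,0,0,0,0.1,-1]
    - [0,0,0,0,0,0,-1]

```text
time_s: 16.0
ee_pos: [0.5549, 0.0139, 0.033]
eef_rot: [3.141, -0.001, 0.447]
force: [1.3, 0.8, 3.1]
grip_width: 0.0538
grip_force: 30.0
```

Call:
jog_arm:
  motion:
    - [0,0,0,0,0,0.08,-1]
    - [0,0,0.002,0,0,0,-1]
    - [0,0,0.001,0,0,0,-1]
    - [0,0,0,0,0,0,-1]

```text
time_s: 16.4
ee_pos: [0.5546, 0.0138, 0.0298]
eef_rot: [3.142, -0.0, 0.371]
force: [-0.2, 0.6, 4.9]
grip_width: 0.0539
grip_force: 30.0
```

Call:
jog_arm:
  motion:
    - [0,0,0.002,0,0,0,-1]
    - [0,0,0.002,0,0,0,-1]
    - [0,0,0.001,0,0,0,-1]
    - [0,0,0,0,0,0,-1]

```text
time_s: 16.8
ee_pos: [0.5546, 0.0138, 0.0248]
eef_rot: [3.141, -0.0, 0.37]
force: [-0.9, 0.1, 5.7]
grip_width: 0.0538
grip_force: 30.0
```

Call:
jog_arm:
  motion:
    - [0,0,0.001,0,0,0,-1]
    - [0,0,0,0,0,0,-1]
    - [0,0,0,0,0,0,-1]
  squeeze: 45

```text
time_s: 17.1
ee_pos: [0.5546, 0.0138, 0.024]
eef_rot: [3.141, -0.0, 0.37]
force: [0.3, 0.5, 6.8]
grip_width: 0.0536
grip_force: 45.0
```

Call:
jog_arm:
  motion:
    - [0,0,0.001,0,0,0,-1]
    - [0,0,0,0,0,0,-1]

```text
time_s: 17.3
ee_pos: [0.5546, 0.0138, 0.0231]
eef_rot: [3.141, -0.0, 0.37]
force: [-0.3, 0.4, 8.1]
grip_width: 0.0537
grip_force: 45.0
```

Call:
jog_arm:
  motion:
    - [0,0,0.001,0,0,0,-1]
    - [0,0,0,0,0,0,-1]

```text
time_s: 17.5
ee_pos: [0.5547, 0.0138, 0.023]
eef_rot: [3.141, -0.001, 0.37]
force: [-5.5, -0.3, 20.2]
grip_width: 0.0537
grip_force: 45.0
```

The force step at TCP z 0.0230 is 14.5 mm below the start, which matches home. I take one last check picture, including hold time.

Call:
jog_arm:
  motion:
    - [0,0,0.0003,0,0,0,-1]
    - [0,0,0,0,0,0,-1]
    - [0,0,0,0,0,0,-1]
    - [0,0,0,0,0,0,-1]
    - [0,0,0,0,0,0,-1]

```text
time_s: 18.0
ee_pos: [0.5548, 0.0139, 0.023]
eef_rot: [3.141, -0.001, 0.37]
force: [-7.9, -0.5, 24.1]
grip_width: 0.0535
grip_force: 45.0
```

```bash
python3 - <<'E'
from h import *
cv2.imwrite("pics/end.png",np.vstack([cv2.resize(ctrl.camera("scene")[120:320,180:480],(600,400)),])[:,:,::-1])
E
```

```text
(no output)
```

View pics/end.png

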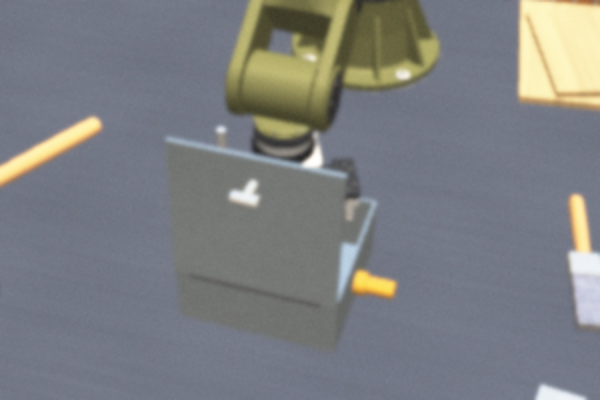

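The lid stands upright on its own with the handle at (245,192), the latch post is clear at (221,135), and the gripper is holding the collar inside the box. I hand in.

```bash
python3 -c "
from station import ctrl
print(ctrl.hand_in())"
```

```text
the job is handed in; nothing more can be done
None
```

I handed the job in at about 18 s: the latch is clear, the lid stands upright by itself, and the collar, turned about 1.2 rad clockwise, is still held down fully home (14.5 mm) at about 24 N.

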